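# Hang the cured neck rest on the setup easel

## Robot

A 6-joint arm with a two-finger parallel gripper is mounted at the origin on the work surface. World frame = base frame: x ahead of the robot, y to its left, z up, the work surface at z = 0. Lengths are in m, angles in rad, forces in N, time in s.
With the tool pointing down it reaches from about 0.25 to 0.8 m from the base axis. Payload 8.5 kg.
Tool frame: the origin (TCP) lies midway between the tips of the shut fingers; the grasp point (between the pads) lies 19 mm behind it; z points along the fingers, y is the line along which they close (so a half turn about z gives the same grasp; the last joint's range is limited). The gripper opens to 85 mm and grips with 20 to 120 N. Pads are 22 mm wide; open, the fingers measure 114 mm over their backs; the gripper's body (76 mm by 85 mm) begins 54 mm behind the grasp point. The pads swing forward as they close: fully open they stand 13 mm farther back than shut.
Start: joints at [-1.273, 0.238, -0.013, 1.319, 0, 1.571], TCP at [0.154, -0.502, 0.231] pointing down, gripper open.
Joint ranges: [-2.66, 2.66], [-1.03, 1.9], [-1.14, 1.46], [-1.82, 2.27], [-1.45, 1.34], [-3.14, 3.14]. Speed limits (rad/s): [2.22, 2.22, 2.79, 3.14, 3.14, 3.14].

## Interface

Orientations are given as a unit quaternion [w, x, y, z].
In Python, from cell import r gives the robot as it stands. The module is installed in compiled form; this text tells all that it offers. Calls block until the motion is done:
- r.reach(position, orientation): joint-space move of the TCP to a pose.
- r.move_straight(position, orientation=None, feed=0.15, f_stop=None): straight line of the TCP; orientation=None keeps the orientation; feed is the mean speed in m/s. With f_stop (N) it stops when the force on the tool has changed by that much, and returns True; else False.
- r.move_j(angles): joint-space move.
- r.gripper_to(opening, effort=None): finger opening in m; effort is the grip in N (None keeps the last); returns when the fingers have stopped.
- r.pause(seconds).
- r.ik(position, orientation): joint angles nearest the present ones, or None.
- r.camera(name): name is "scene" or "top" or "wrist"; returns the picture (400x640x3 uint8, blue, green, red); there is no depth.
- r.calibration(name): a dict with "mtx" (3x3 intrinsics, pixels), "eye" and "rotation" of the camera in the world; the wrist camera has in their place "T_tool_cam" (4x4, takes a point from camera to tool coordinates, whose origin is the TCP and whose axes are the flange's). Camera axes: x right, y down, z forward; pixel columns grow to the right and rows downward; lengths in m; the calibration is good to about 2 mm. A picture is of the moment at which its call begins: read the wrist's pose just before it. calibration takes no time and is no camera call.
A pose or a line that the arm cannot do raises r.MotionError and nothing moves.
- r.job_done(): hands the job in; it is judged then, once.
Readings, each from a call of its own:
- r.read_clock(): time.
- r.read_q(): joint angles.
- r.read_joint_velocities(): joint speeds.
- r.read_joint_torque(): joint torques, N m.
- r.read_tool_pos(): TCP position.
- r.read_orientation(): TCP orientation.
- r.read_force(): force on the tool from outside, world axes, zero at the start.
- r.read_wrist_torque(): the same for the moment, N m.
- r.read_width(): finger opening in m.
- r.read_grasp_force(): force on a finger pad.
Only numpy, scipy, OpenCV 4.12 (cv2) and the standard library are available. Lean on these libraries where they do the work, as an engineer would, in place of code of your own. Each camera call takes 0.05 s, during which the arm holds its last target. There are 200 camera calls.

## Task

The cork in the neck rest inside the clear curing box has set: lift the pressing weight out through the round port and stand it in the black tray, then lift the neck rest out and hang it by its keyhole plate on the free screw of the sloping easel, beside its twin. Pass the keyhole over the screw head, slide the plate straight down the slope until it is fully home and flat on the board, then let go; leave everything else where it stands.

Things in the scene. Friction and masses are not known exactly. Their poses are not given: they have to be found in the camera images.
- cradle_center (a point): Neck rest to be hung: steel plate 100 x 56 x 4 mm with a dark wood block on it, 50 (x) x 44 (y) mm, its top a U saddle along x. This point is the middle of the block, 20 mm above the plate's underside. x runs along the plate to the keyhole end, z from the underside to the saddle. The plate reaches from x = -30 to +70 mm of this point
- keyhole_entry (a point): Centre of the keyhole's round entry (22 mm wide) at the plate's underside: 42 mm ahead in x and 20 mm below point cradle_center. Same axes
- keyhole_slot (a point): Where the screw's shank sits in the keyhole's narrow slot (10 mm wide) when fully home, at the plate's underside: 18 mm beyond the entry's centre in x, 60 mm ahead in x and 20 mm below point cradle_center. The slot closes 3 mm beyond this point, against the 6 mm shank. Same axes
- cradle: The neck rest as a whole, about 0.16 kg; origin mid-plate at the underside, 20 mm ahead in x and 20 mm below point cradle_center, same axes. Saddle floor 22 mm and cheek tops 39 mm above the underside; cheeks 8 mm thick, 28 mm apart. It starts level on the pedestal in the curing box, at a yaw within 1.6 rad of the box's
- screw: The free screw on the sloping easel board; origin where its axis meets the board's face. z points out along the screw, 30 degrees from vertical, leaning to the robot's side; x straight up the slope; y across it. Shank 6 mm thick; the head, 14 mm wide and 4 mm thick, has its underside 9 mm off the board, so that the 4 mm plate slides beneath it
- easel: Fixed wooden easel, its plywood board 250 mm wide (y), 240 mm along the slope, rising away from the robot at 30 degrees. Origin on the bench under the board's middle, whose face is 95 mm up there. Both screws are 50 mm uphill of the middle, 55 mm to either side. A lip 16 mm high runs along the lower edge
- twin_center (a point): Middle of the block of an identical neck rest that already hangs, fixed, on the other screw, 110 mm to one side (left or right varies); plate and block as on point cradle_center, with the same axes as the screw
- weight: Steel pressing weight, 0.2 kg: foot 44 x 24 x 16 mm with an upright round knob 20 mm thick and 34 mm tall. It starts standing in the neck rest's saddle, its knob rising through the port. Origin at the centre of its underside, 34 mm below point weight_knob
- weight_knob (a point): Middle of the round knob of the weight, 34 mm above the weight's underside; the knob's top is 16 mm higher. x along the foot, z up
- tray: Low open black tray on the bench, 130 (x) x 110 (y) mm outside, 22 mm high, walls and floor 4 mm thick; origin at the centre of its underside
- cure_box: Clear curing box fixed to the bench, 200 x 200 mm, its roof's top 96 mm above the bench and 5 mm thick, with a round port 150 mm across in the middle of the roof. A round pedestal 80 mm across stands under the port, its top 40 mm above the bench. Origin at the centre of the underside
- glue: Bystander, not part of the job: white glue bottle, 48 mm across, 150 mm tall; origin at its underside
- jar: Bystander, not part of the job: glass screw jar with a steel cap, 60 mm across, 75 mm tall; origin at its underside
- sander: Bystander, not part of the job: cork sanding block, 110 x 60 x 35 mm; origin at its underside
- tape: Bystander, not part of the job: roll of paper tape lying flat, 90 mm across, 24 mm high; origin at its underside
- driver: Bystander, not part of the job: screwdriver lying on the bench
- blank: Bystander, not part of the job: dark wood blank, 120 x 45 x 30 mm; origin at its underside
- mug: Bystander, not part of the job: blue mug, 76 mm across, 90 mm tall, handle on its +y side; origin at its underside
Mind the look-alikes: they are no part of the job. What is shaped like the cradle but yellow is not meant.

How it is judged:
By the outcome, as a careful person would: the job done as asked, in the order asked, and still so for the second after the job is handed in, with the robot touching nothing.
It also fails if it takes over 54 s, if anything falls off the work surface, if the arm or the gripper's body presses on something with over 40 N, if the wrist force passes 120 N, or if a joint passes its speed limit or range.

## Working session

There is one attempt and no reset: what is moved stays moved. The work goes in short steps, each a Python script; the robot and the scene stay as the last script left them, time stands still between calls to the robot, and variables do not carry over. Pictures are saved under pics/ and viewed, at most 10 in all, crops included, and the job is handed in when it is done.

```bash
mkdir -p pics; python3 - <<'E'
from cell import r
import cv2
for n in("scene","top"):
    cv2.imwrite(f"pics/{n}0.png",r.camera(n)); c=r.calibration(n); print(n,{k:v.tolist() if hasattr(v,'tolist') else v for k,v in c.items()})
c=r.calibration("wrist");print(c)
print(r.read_clock(),r.read_orientation(),r.read_tool_pos())
E
```

```text
scene {'mtx': [[369.73783281915496, 0.0, 313.81771836580424], [0.0, 369.73783281915496, 194.13874203411768], [0.0, 0.0, 1.0]], 'eye': [0.9516735314868436, -0.7355712537847722, 0.636321068707583], 'rotation': [-0.47296515545414647, 0.8413919316751731, 0.2293924588295206, -0.12546983251085703]}
top {'mtx': [[503.8585414635547, 0.0, 324.6136066734967], [0.0, 503.8585414635547, 193.9225531943192], [0.0, 0.0, 1.0]], 'eye': [0.3641503691389215, 0.014897069157991558, 1.4192237488662034], 'rotation': [-0.034321110313027044, 0.7082455243146988, -0.7037579278623226, 0.04398997210738279]}
{'mtx': array([[283.7080451 ,   0.        , 323.21007996],
       [  0.        , 283.7080451 , 195.73484545],
       [  0.        ,   0.        ,   1.        ]]), 'T_tool_cam': array([[-6.36687847e-04, -9.63311245e-01, -2.68385992e-01,
         6.73328288e-02],
       [ 9.99999661e-01, -7.53509065e-04,  3.32268177e-04,
         1.56783602e-04],
       [-5.22308949e-04, -2.68385689e-01,  9.63311398e-01,
        -1.42972504e-01],
       [ 0.00000000e+00,  0.00000000e+00,  0.00000000e+00,
         1.00000000e+00]])}
0.1 [-6.68935947e-04  9.88938201e-01  1.48326597e-01 -8.43228985e-05] [ 0.15392307 -0.501533    0.23072423]
```

View pics/top0.png

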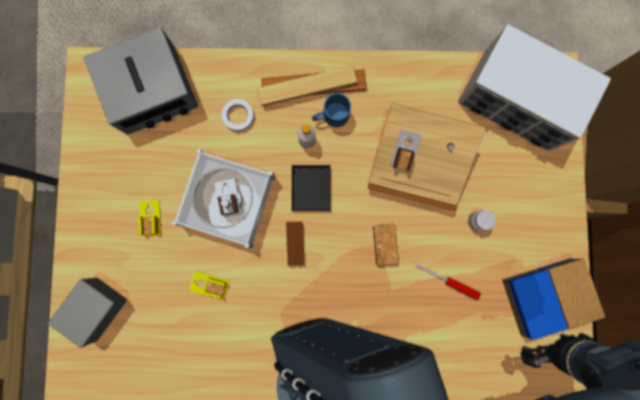

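View pics/scene0.png

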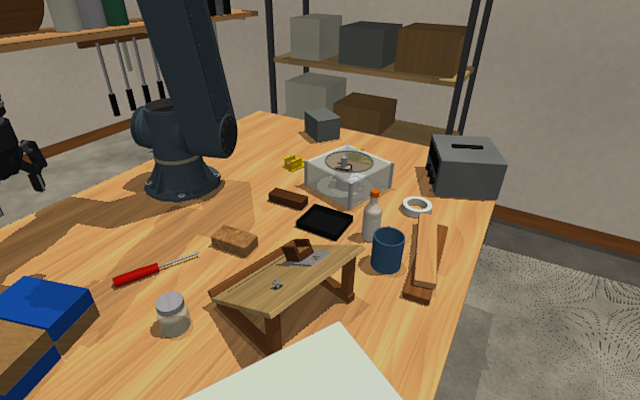

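The top view shows the curing box with rest and weight at (225,198), the black tray at (311,188), the easel at (425,158), with the twin on its left screw (405,150) and the free screw at (450,147). The yellow look-alikes are at (149,218) and (209,286). The scene view agrees. Next I'll take closer wrist views of the easel, then the box.

```bash
cat > h.py <<'E'
from cell import r
import cv2, numpy as np, json
from scipy.spatial.transform import Rotation as R
def q2R(q): return R.from_quat([q[1],q[2],q[3],q[0]])
def Rq(M):
    q=R.from_matrix(M).as_quat(); return [q[3],q[0],q[1],q[2]]
def cam(n):
    c=r.calibration(n)
    if n=="wrist":
        T=c["T_tool_cam"]; W=q2R(r.read_orientation()).as_matrix()
        return c["mtx"],np.array(r.read_tool_pos())+W@T[:3,3],W@T[:3,:3]
    return np.array(c["mtx"]),np.array(c["eye"]),q2R(c["rotation"]).as_matrix()
def proj(C,P):
    K,e,M=C; p=(np.atleast_2d(P)-e)@M@K.T; return p[:,:2]/p[:,2:]
def back(C,uv,z):
    K,e,M=C; uv=np.atleast_2d(uv); d=np.c_[uv,np.ones(len(uv))]@np.linalg.inv(K).T@M.T
    z=np.broadcast_to(z,len(uv)); return e+d*((z-e[2])/d[:,2])[:,None]
def down(yaw):  # tool z down, tool x at yaw
    c,s=np.cos(yaw),np.sin(yaw); return np.array([[c,s,0],[s,-c,0],[0,0,-1.]])
def snap(n,tag):
    C=cam(n); im=r.camera(n); cv2.imwrite(f"pics/{tag}.png",im)
    np.savez(f"pics/{tag}.npz",K=C[0],e=C[1],M=C[2]); return im,C
def load(tag):
    d=np.load(f"pics/{tag}.npz"); return d["K"],d["e"],d["M"]
E
python3 - <<'E'
from h import *
C=cam("top")
print("box,tray,blank,easel tw, screw,glue",back(C,[[225,198],[311,188],[295,243],[405,150],[450,147],[307,135]],[.09,.02,.03,.12,.13,.1]).round(3))
for yaw in (-1.57,-2.4,3.14,1.57,0):
  print(yaw,r.ik([.42,-.2,.33],Rq(down(yaw))),r.ik([.36,.27,.27],Rq(down(yaw))))
E
```

```text
box,tray,blank,easel tw, screw,glue [[ 0.499  0.261  0.09 ]
 [ 0.536  0.034  0.02 ]
 [ 0.383  0.077  0.03 ]
 [ 0.626 -0.213  0.12 ]
 [ 0.633 -0.329  0.13 ]
 [ 0.669  0.045  0.1  ]]
-1.57 [-0.44441921  0.11976141  0.08748177  1.53851669  0.         -2.01601186] [ 0.64350111  0.09810638 -0.08902914  1.38366081  0.         -0.92809154]
-2.4 [-0.44441921  0.11976141  0.08748177  1.53851669  0.         -1.18601186] [ 0.64350111  0.09810638 -0.08902914  1.38366081  0.         -0.09809154]
3.14 [-0.44441921  0.11976141  0.08748177  1.53851669  0.         -0.44282656] [ 0.64350111  0.09810638 -0.08902914  1.38366081  0.          0.64509376]
1.57 [-0.44441921  0.11976141  0.08748177  1.53851669  0.          1.12717344] [ 0.64350111  0.09810638 -0.08902914  1.38366081  0.          2.21509376]
0 [-0.44441921  0.11976141  0.08748177  1.53851669  0.          2.69717344] [ 0.64350111  0.09810638 -0.08902914  1.38366081  0.         -2.49809154]
```

```bash
python3 - <<'E'
from h import *
q=Rq(down(np.pi-.01))
r.reach([.58,-.24,.29],q); a,_=snap("wrist","easel1")
r.reach([.48,.26,.24],q); b,_=snap("wrist","box1")
cv2.imwrite("pics/m1.png",a); print(r.read_clock())
E
```

```text
3.8833
```

View pics/easel1.png

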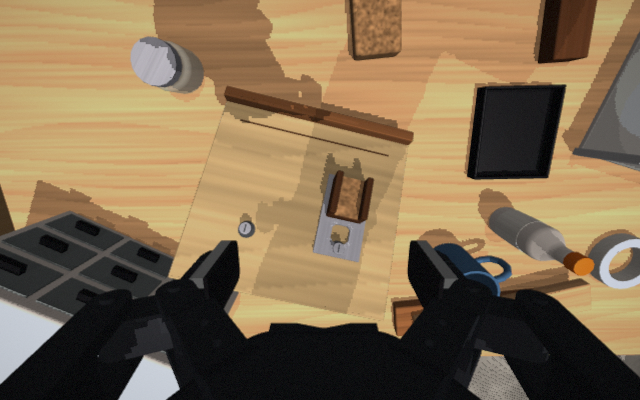

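View pics/box1.png

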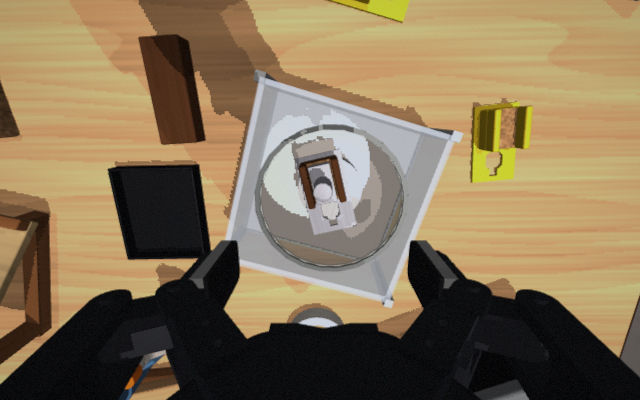

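Easel view: free screw head at (246,229), twin at (345,210), lip at the top, from (226,92) to (410,138). Box view: steel and dark rest at about (325,190), keyhole end towards (330,225), knob top at (322,185). The cradle-shaped candidates are the dark rest in the box at (325,190), the yellow one at (500,140), the yellow one at (370,5), and the fixed twin on the easel. The dark one in the clear box fits the description. I'll enlarge both areas to confirm and to pick pixels.

```bash
python3 - <<'E'
import cv2
a=cv2.imread("pics/easel1.png")[80:270,170:430]; b=cv2.imread("pics/box1.png")[125:245,270:380]
cv2.imwrite("pics/ec.png",cv2.resize(a,None,fx=3,fy=3,interpolation=cv2.INTER_CUBIC))
cv2.imwrite("pics/bc.png",cv2.resize(b,None,fx=5,fy=5,interpolation=cv2.INTER_CUBIC))
E
```

```text
(no output)
```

View pics/ec.png

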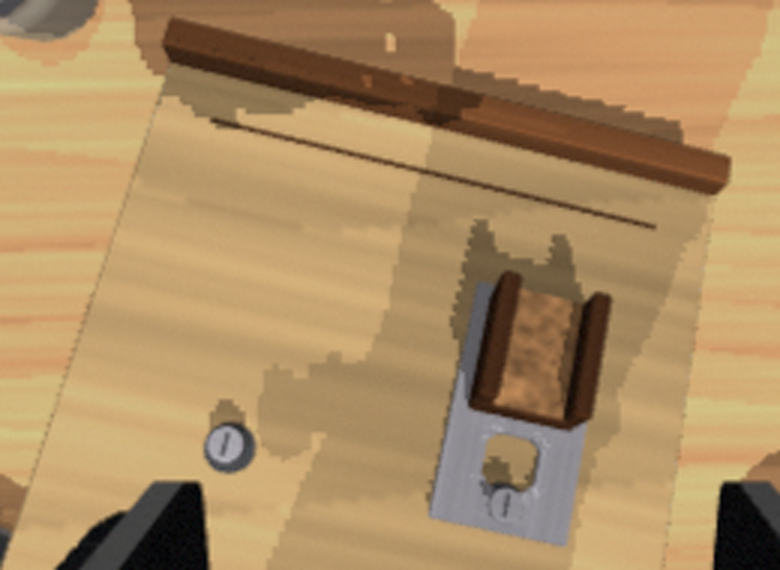

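View pics/bc.png

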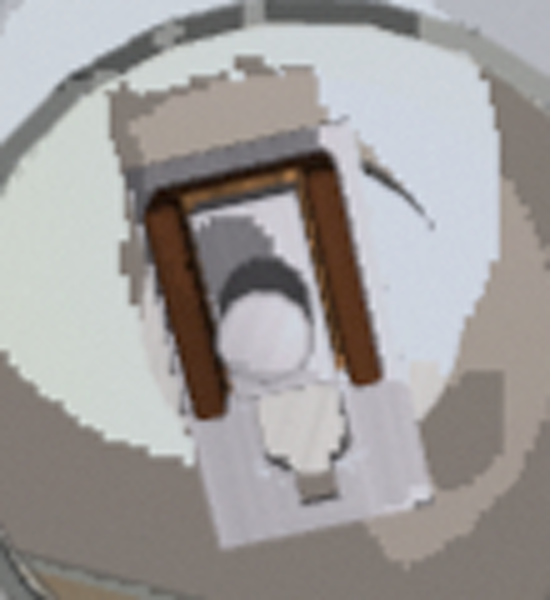

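Both crops confirm it: the box holds a steel plate with a dark block, the weight's foot in the saddle and the knob at (265,335). On the easel the free screw head is at (226,445) and the twin's at (506,503). I'll fit the poses from these pixels.

```bash
cat > fit.py <<'E'
from h import *
from scipy.optimize import least_squares
def frame(yaw,tilt=0):  # easel/screw axes: x uphill
    return R.from_euler('zy',[yaw,-tilt]).as_matrix()
def px(ox,oy,f,P): return np.array([ox,oy])+(np.array(P,float)+.5)/f-.5
def fit_easel(C,px_pts,loc,lines=(),x0=(.63,-.32,-.2)):
    def res(p):
        M=frame(p[2],np.pi/6); o=np.array([p[0],p[1],.12])
        e=[(proj(C,o+np.array(loc)/1e3@M.T)-px_pts).ravel()]
        for A,B,Q in lines:
            a,b=proj(C,o+np.array([A,B])/1e3@M.T); d=(b-a)/np.linalg.norm(b-a)
            e.append(.5*((Q-a)@[-d[1],d[0]]))
        return np.concatenate(e)
    s=least_squares(res,x0); return s.x,res(s.x)
def fit_flat(C,px_pts,loc,z0,x0):
    def res(p): return (proj(C,[p[0],p[1],z0]+np.array(loc)/1e3@frame(p[2]).T)-px_pts).ravel()
    s=least_squares(res,x0); return s.x,res(s.x)
if __name__=="__main__":
    np.set_printoptions(suppress=True,precision=4)
    C=load("easel1"); f=lambda P:px(170,80,3,P)
    s,e=fit_easel(C,f([[226,445],[506,503],[430,515],[567,545]]),[[0,0,13],[0,110,13],[10,82,4],[10,138,4]],
      [([-100,-70,0],[0,-70,0],f([[165,100],[20,500]])),([-100,180,0],[0,180,0],f([[712,195],[665,540]]))])
    print("screw",s,e.round(1))
    C=load("box1"); g=lambda P:px(270,125,5,P)
    c,e=fit_flat(C,g([[220,548],[433,497],[200,418],[380,380],[148,215],[330,155]]),
      [[70,-28,-16],[70,28,-16],[25,-22,19],[25,22,19],[-25,-22,19],[-25,22,19]],.06,(.49,.26,.2)); print("cradle",c,e.round(1))
    k=back(C,g([[265,335]]),.112)[0]; print("knob",k, (k[:2]-c[:2])@frame(c[2])[:2,:2])
    print("box corners",back(C,[[261,75],[457,136],[389,302]],.096), "tray",back(C,[[110,167],[203,163],[207,258],[127,258]],.022))
    print("port",back(C,[[263,195],[404,195],[330,124],[330,268]],.096))
E
python3 fit.py
```

```text
screw [ 0.6391 -0.3336 -0.2029] [-2.3  0.3 -0.7 -0.4 -1.3  0.2  1.3 -0.3 -1.   2.   2.3  2.8]
cradle [0.483  0.2578 0.2245] [ 0.5 -0.4  0.4  0.2 -1.   0.8  1.1 -0.3 -2.1 -1.3  1.2  1.2]
knob [0.4835 0.2582 0.112 ] [0.0005 0.0003]
box corners [[0.3738 0.2017 0.096 ]
 [0.4322 0.3921 0.096 ]
 [0.6226 0.3344 0.096 ]] tray [[ 0.4714 -0.0152  0.022 ]
 [ 0.4676  0.105   0.022 ]
 [ 0.602   0.0937  0.022 ]
 [ 0.6007 -0.0189  0.022 ]]
port [[0.4906 0.1955 0.096 ]
 [0.4924 0.3435 0.096 ]
 [0.4192 0.2662 0.096 ]
 [0.5772 0.2654 0.096 ]]
```

```bash
python3 - <<'E'
from h import *; from fit import frame
c=(.483,.2578,.2245); s=(.6391,-.3336,-.2029)
q=Rq(down(c[2]+np.pi)); M=frame(s[2],np.pi/6)
F=np.diag([-1,1,-1.])
for d in([-42,0,60],[-42,0,8],[-60,0,8]):
    print(r.ik(np.array([s[0],s[1],.12])+M@np.array(d)/1e3,Rq(M@F)))
k=[.4833,.258]
r.gripper_to(.05)
r.reach(k+[.16],q)
print(r.move_straight(k+[.086],feed=.1,f_stop=8))
r.gripper_to(.0,40); print("w",r.read_width(),r.read_grasp_force(),r.read_tool_pos())
r.move_straight(k+[.19],feed=.15)
print("w",r.read_width())
t=[.535,.042]; qt=Rq(down(np.pi-.01))
r.reach(t+[.15],qt)
r.move_straight(t+[.036],feed=.15)
print(r.move_straight(t+[.024],feed=.03,f_stop=4),r.read_tool_pos())
r.gripper_to(.05)
r.move_straight(t+[.15],feed=.2)
r.reach([.46,.258,.22],q)
snap("wrist","box2"); print(r.read_clock())
E
```

```text
[-0.65868499  0.23863603 -0.37569532  0.5281631   0.31102933 -0.38761628]
[-0.62985083  0.31619317 -0.40015642  0.41790254  0.29894495 -0.36016967]
[-0.64112895  0.30566046 -0.44435445  0.38741597  0.30369725 -0.37088023]
False
w 0.01886703579422604 38.94105792045593 [0.48364023 0.25823282 0.0867222 ]
w 0.019181352406995738
True [0.53574511 0.0420988  0.02817721]
11.175
```

```bash
python3 - <<'E'
import cv2,numpy as np
from h import load,proj
a=cv2.imread("pics/box2.png"); C=load("box2"); u=proj(C,[[.49,.26,.05],[.535,.042,.03]]).astype(int); print(u)
x,y=u[0]; x0,y0=x-60,y-65; print(x0,y0)
A=cv2.resize(a[y0:y0+150,x0:x0+120],None,fx=4,fy=4,interpolation=cv2.INTER_CUBIC)
x,y=u[1]; x0=max(x-50,0);y0=y-75
B=cv2.resize(a[y0:y0+150,x0:x0+100],None,fx=3,fy=3); B=cv2.copyMakeBorder(B,0,600-B.shape[0],0,0,0)
cv2.imwrite("pics/m2.png",np.hstack([A,B])); print(A.shape)
E
```

```text
[[320 205]
 [137 197]]
260 140
(600, 480, 3)
```

View pics/m2.png

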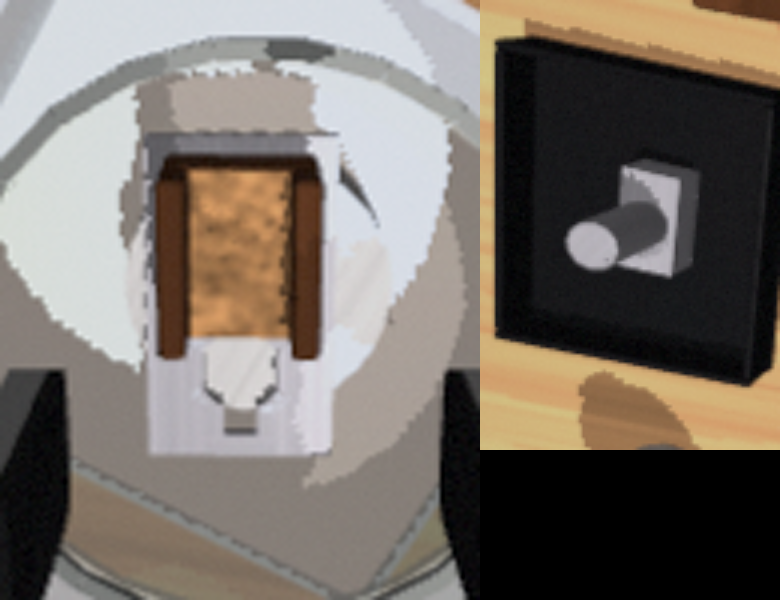

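The weight stands upright in the tray and the rest is free, square to the tool. I'll refit the rest and take one square-on, close look at the screw before grasping.

```bash
python3 - <<'E'
from h import *; from fit import *
np.set_printoptions(suppress=True,precision=4)
C=load("box2"); g=lambda P:px(260,140,4,P)
c,e=fit_flat(C,g([[148,455],[331,455],[158,357],[320,357],[158,182],[322,182]]),
      [[70,-28,-16],[70,28,-16],[25,-22,19],[25,22,19],[-25,-22,19],[-25,22,19]],.06,(.49,.26,.2)); print("cradle",c,e.round(1))
C=load("easel1"); f=lambda P:px(170,80,3,P)
s,e=fit_easel(C,f([[226,445],[506,503],[430,515],[567,545]]),[[0,0,13],[0,110,13],[10,82,4],[10,138,4]]); print("screw",s,e.round(1))
M=frame(s[2],np.pi/6); o=np.array([s[0],s[1],.12])
r.reach(o+M@[-.01,0,.085],Rq(M@np.diag([-1,1,-1.])))
im,C=snap("wrist","easel2"); u=proj(C,[o+M@[0,0,.013],o+M@[0,.11,.013]]); print(u,r.read_clock())
x,y=u.mean(0).astype(int); x0,y0=x-120,y-90; print(x0,y0)
cv2.imwrite("pics/e2c.png",cv2.resize(im[y0:y0+180,x0:x0+240],None,fx=3.3333,fy=3.3333,interpolation=cv2.INTER_CUBIC))
E
```

```text
cradle [0.4836 0.258  0.216 ] [ 0.3 -0.5 -0.  -0.2 -0.3  0.9  0.3  1.2 -1.1 -0.8  0.9 -0.5]
screw [ 0.6384 -0.3326 -0.2119] [-1.4 -0.2  0.1 -0.1 -0.6  0.2  2.   0.3]
[[322.7577 217.2697]
 [459.5231 217.3336]] 13.375
271 127
```

View pics/e2c.png

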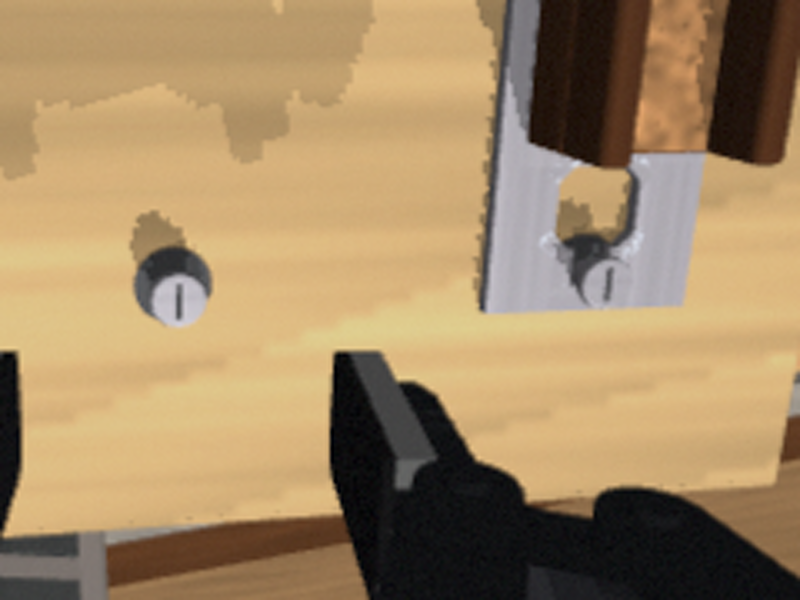

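The free head is at (180,300) and the twin's at (604,280) in the crop, a smaller separation than the model predicts, so the assumed height or tilt needs checking. I'll fit both views jointly with these left free.

```bash
python3 - <<'E'
from h import *; from fit import *
np.set_printoptions(suppress=True,precision=4)
L=[[0,0,13],[0,110,13],[10,82,4],[10,138,4]]
V=[(load("easel1"),px(170,80,3,[[226,445],[506,503],[430,515],[567,545]]),L),
   (load("easel2"),px(271,127,3.3333,[[180,300],[604,280],[484,312],[684,304]]),L)]
Vs=V+[(cam("scene"),np.array([[277,285.]]),[[0,0,13]]),(cam("top"),np.array([[450.5,147]]),[[0,0,13]])]
def run(V,free):
    def full(p):
        d=np.array([.638,-.333,.12,-.2,np.pi/6]); d[free]=p; return d
    def res(p):
        p=full(p); M=frame(p[3],p[4]); return np.concatenate([(proj(C,p[:3]+np.array(l)/1e3@M.T)-u).ravel() for C,u,l in V])
    s=least_squares(res,full([0]*len(free))[free]*0+np.array([.638,-.333,.12,-.2,np.pi/6])[free],loss='soft_l1'); print(full(s.x),res(s.x).round(1))
run(V,[0,1,3]); run(V,[0,1,2,3]); run(V,[0,1,2,3,4]); run(V[:1],[0,1,2,3]); run(V[1:],[0,1,2,3]); run(Vs,[0,1,2,3,4]); run(Vs,[0,1,3])
for v in V: print(v[0][1])
E
```

```text
[ 0.6396 -0.3347  0.12   -0.1664  0.5236] [-3.2  0.7 -1.1 -3.6 -1.4 -2.   1.3 -4.3 -4.2  2.   5.5  2.2  2.3  1.8
  9.   1.3]
[ 0.647  -0.3336  0.1102 -0.1812  0.5236] [ 0.6  3.4 -0.7  0.1 -0.3  1.   0.8 -0.8 -2.3 -1.5  0.3  0.7 -0.8 -0.5
  2.5  0.1]
[ 0.6416 -0.3328  0.1127 -0.209   0.3456] [ 0.3  1.9 -0.5  1.3 -0.2  0.1  0.4 -0.5 -1.8 -1.1  1.   2.6 -0.9 -1.6
  1.1 -0.3]
[ 0.6417 -0.3328  0.1127 -0.2145  0.5236] [ 0.3 -0.  -0.5 -0.1 -0.6  0.1  0.9 -0. ]
[ 0.6535 -0.3321  0.1069 -0.169   0.5236] [ 0.3 -0.1 -0.6  0.9 -0.6 -0.3  1.2 -0.3]
[ 0.6412 -0.3326  0.1127 -0.2124  0.3342] [ 0.4  1.7 -0.4  1.5 -0.1  0.1  0.4 -0.4 -1.6 -1.3  1.1  2.7 -0.8 -1.7
  1.  -0.3 -0.9  0.1  0.3 -1. ]
[ 0.6413 -0.3345  0.12   -0.1573  0.5236] [-2.9  2.1 -0.7 -3.1 -1.  -1.3  1.7 -4.1 -3.5  3.3  5.6  2.3  2.6  2.1
  9.2  1.1 -2.6 -2.1  1.7 -0.6]
[ 0.511  -0.2401  0.4329]
[ 0.4584 -0.3159  0.2794]
```

The likely cause is a bug in my `frame`: lowercase 'zy' is extrinsic, and it should be intrinsic 'ZY'. I'll fix that and refit.

```bash
sed -i "s/'zy'/'ZY'/" fit.py; cat > fj.py <<'E'
from fit import *
np.set_printoptions(suppress=True,precision=4)
L=[[0,0,13],[0,110,13],[10,82,4],[10,138,4]]
V=[(load("easel1"),px(170,80,3,[[226,445],[506,503],[430,515],[567,545]]),L),
   (load("easel2"),px(271,127,3.3333,[[180,300],[604,280],[484,312],[684,304]]),L)]
def run(V,free):
    D=np.array([.638,-.333,.12,-.2,np.pi/6])
    def full(p):
        d=D.copy(); d[free]=p; return d
    def res(p):
        p=full(p); M=frame(p[3],p[4]); return np.concatenate([(proj(C,p[:3]+np.array(l)/1e3@M.T)-u).ravel() for C,u,l in V])
    s=least_squares(res,D[free],loss='soft_l1'); print(full(s.x),res(s.x).round(1))
run(V,[0,1,3]); run(V,[0,1,2,3]); run(V,[0,1,2,3,4]); run(V[:1],[0,1,3]); run(V[1:],[0,1,3])
E
python3 fj.py
```

```text
[ 0.6381 -0.3328  0.12   -0.2394  0.5236] [-0.3 -0.4  0.1  0.2 -0.4  0.2 -0.1 -0.2 -0.3  0.2  1.3  0.6  0.2  0.
 -0.2 -0.4]
[ 0.6387 -0.3328  0.1194 -0.2381  0.5236] [-0.  -0.1  0.2  0.3 -0.3  0.3 -0.1 -0.1 -0.2  0.1  1.   0.4  0.1 -0.2
 -0.5 -0.6]
[ 0.6396 -0.333   0.1193 -0.2348  0.5833] [-0.  -0.   0.1  0.1 -0.3  0.6 -0.1  0.  -0.3 -0.1  0.8 -0.1  0.1  0.2
 -0.3 -0.4]
[ 0.6384 -0.3327  0.12   -0.2366  0.5236] [-0.1 -0.1  0.3  0.2 -0.2  0.2  0.1 -0.2]
[ 0.6379 -0.3329  0.12   -0.2415  0.5236] [-0.4  0.   1.2  0.6  0.  -0.  -0.4 -0.3]
```

```bash
python3 - <<'E'
from h import *; from fit import *
np.set_printoptions(suppress=True,precision=4)
c=[.4836,.258]; q=Rq(down(.218+np.pi))
r.gripper_to(.062)
r.reach(c+[.17],q)
print(r.move_straight(c+[.047],feed=.12,f_stop=8),r.read_tool_pos())
r.gripper_to(.0,80); print("w",r.read_width(),r.read_grasp_force(),r.read_tool_pos())
r.move_straight(c+[.20],feed=.15)
print("w",r.read_width(),r.read_clock(),r.read_tool_pos())
im,C=snap("wrist","held"); p=np.array(r.read_tool_pos()); W=q2R(r.read_orientation()).as_matrix()
loc=np.array([[70,-28,-16],[70,28,-16],[25,-22,19],[25,22,19],[-25,-22,19],[-25,22,19]])/1e3
u=proj(C,p+(loc+[0,0,.012])*[-1,1,-1]@W.T); x0,y0=u.mean(0).astype(int)-[80,70]; print(x0,y0,((u-[x0,y0]+.5)*5-.5).round())
cv2.imwrite("pics/heldc.png",cv2.resize(im[y0:y0+120,x0:x0+160],None,fx=5,fy=5,interpolation=cv2.INTER_CUBIC))
E
```

```text
False [0.4841 0.2582 0.0477]
w 0.04306012701775294 82.23927363753319 [0.4841 0.2583 0.048 ]
w 0.04260988099273159 18.4333 [0.4831 0.2577 0.1991]
243 227 [[184. 591.]
 [628. 591.]
 [172. 486.]
 [641. 486.]
 [146. -13.]
 [667. -13.]]
```

View pics/heldc.png

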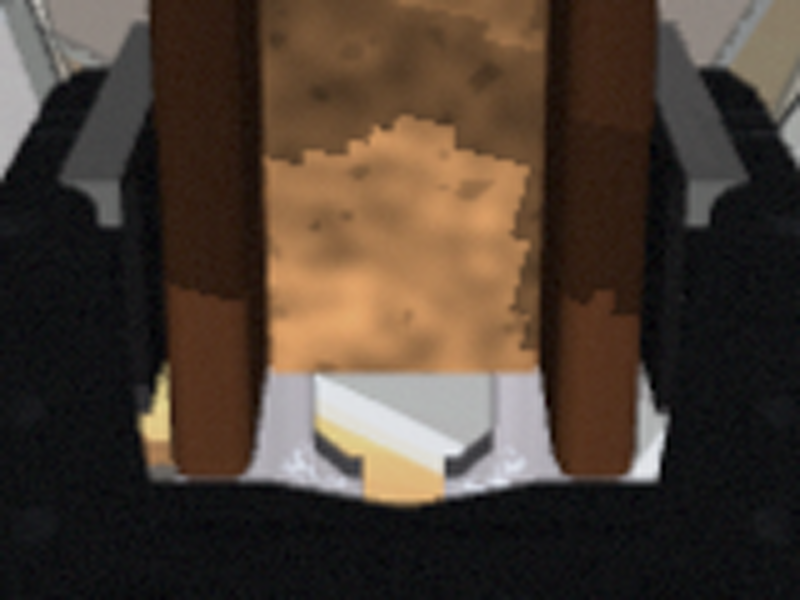

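The rest is held centred: cheek corners at (172,478) and (638,478) against 172 and 641 predicted. Next I carry it high to the easel and hang it.

```bash
python3 - <<'E'
from h import *; from fit import frame
np.set_printoptions(suppress=True,precision=4)
o=np.array([.6381,-.3328,.12]); M=frame(-.239,np.pi/6); Q=Rq(M@np.diag([-1,1,-1.]))
P=lambda x,z,y=0: o+M@np.array([x,y,z+7.7])/1e3      # z = height of plate underside
loc=lambda: (M.T@(np.array(r.read_tool_pos())-o)*1e3-[0,0,7.7]).round(2)
F=lambda: (M.T@np.array(r.read_force())).round(1)
r.reach([.45,0,.34],Rq(down(np.pi)))
r.reach(P(-42,80),Q)
r.move_straight(P(-42,22),feed=.12); r.pause(.3); print(loc(),F(),r.read_width())
snap("wrist","pre"); snap("scene","spre")
h=r.move_straight(P(-42,1),feed=.03,f_stop=8); print(h,loc(),F(),r.read_clock())
E
```

```text
[-41.52  -0.15  22.65] [-1.8  1.3 -0.6] 0.042762148640742216
False [-41.94  -0.01   0.98] [-1.6 -0.5 -1.2] 22.875
```

The keyhole went over the head without contact. Now the slide.

```bash
python3 - <<'E'
from h import *; from fit import frame
np.set_printoptions(suppress=True,precision=4)
o=np.array([.6381,-.3328,.12]); M=frame(-.239,np.pi/6)
P=lambda x,z,y=0: o+M@np.array([x,y,z+7.7])/1e3
loc=lambda: (M.T@(np.array(r.read_tool_pos())-o)*1e3-[0,0,7.7]).round(2)
F=lambda: (M.T@np.array(r.read_force())).round(1)
h=r.move_straight(P(-66,1),feed=.03,f_stop=8); print(h,loc(),F(),r.read_width())
x=loc()[0]
h=r.move_straight(P(x+.3,-2),feed=.02,f_stop=6); print(h,loc(),F(),r.read_clock())
snap("scene","shome")
E
```

```text
True [-60.67  -0.     1.05] [ 2.8  0.8 -0.1] 0.042354906208569555
True [-60.52  -0.03   0.31] [-0.6 -0.   8.3] 23.7167
```

```bash
python3 - <<'E'
from h import *; from fit import frame
np.set_printoptions(suppress=True,precision=4)
o=np.array([.6381,-.3328,.12]); M=frame(-.239,np.pi/6)
P=lambda x,z,y=0: o+M@np.array([x,y,z+7.7])/1e3
loc=lambda: (M.T@(np.array(r.read_tool_pos())-o)*1e3-[0,0,7.7]).round(2)
F=lambda: (M.T@np.array(r.read_force())).round(1)
h=r.move_straight(P(-64,.3),feed=.02,f_stop=8); print(h,loc(),F())
r.gripper_to(.06); r.pause(.2)
r.move_straight(P(-62,100),feed=.15)
r.move_straight(P(-40,110),feed=.15); r.pause(.2)
im,C=snap("wrist","fin"); snap("scene","finscene"); print(r.read_clock())
u=proj(C,[o+M@[0,0,.013],o+M@[0,.11,.013]]).mean(0).astype(int); x0,y0=max(u[0]-130,0),min(max(u[1]-110,0),205); print(x0,y0)
cv2.imwrite("pics/finc.png",cv2.resize(im[y0:y0+195,x0:x0+260],None,fx=3,fy=3,interpolation=cv2.INTER_CUBIC))
E
```

```text
True [-60.69  -0.16   0.57] [ 2.5 -0.3  0.5]
25.9083
251 127
```

View pics/finc.png

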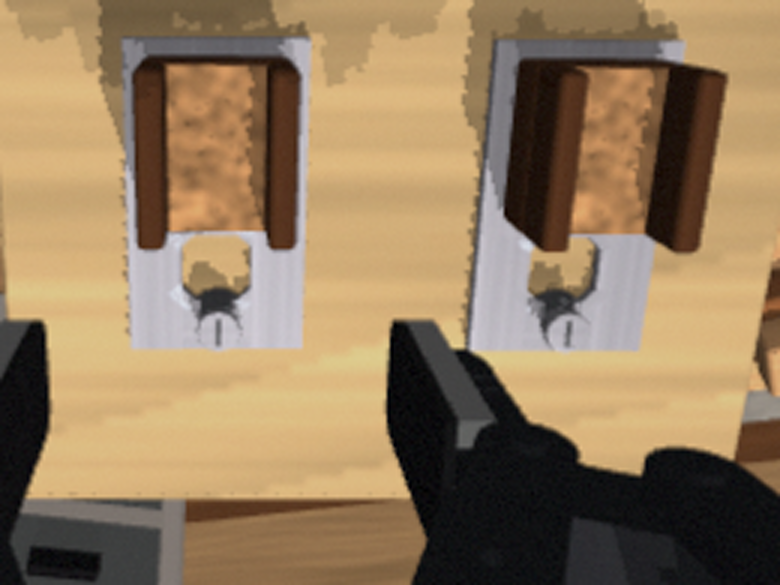

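The rest hangs level with its twin. Its plate end is at row 347 against the twin's 350, the screw head at (219,330) sits over the slot as the twin's does at (568,333), and the plate lies flat. The gripper is clear, so I'm handing in.

```bash
python3 -c "
from cell import r
print(r.job_done(), r.read_clock())"
```

```text
the job is handed in; nothing more can be done
the job is handed in; nothing more can be done
```

The weight stands in the black tray, and the neck rest hangs fully home and flat on the free screw beside its twin; I handed the job in at about 26 s on the robot's clock.

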